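Lay out the piled glass-forming moulds on their rest pads

TASK

Take the pile of glass-forming tools on the torch bench apart, one piece at a time, and set each on the off-white rest pad of its own outline: the graphite slab on the long pad, the round mould on the round pad, the square mould on the square pad and the hexagonal block on the hexagonal pad. Each should lie flat in the middle of its pad, same way up as now, with its sides lined up with the pad's. Lower the pieces onto the pads without dropping or tipping them, and leave the glass jar and the steel cup where they stand.

Things in the scene. Friction and masses are not known exactly. Their poses are not given: they have to be found in the camera images.
- slab: dark graphite slab, 140 (x) by 60 (y) by 28 mm high, 0.42 kg, lying on the bench under the pile. Origin: centre of its underside; z up. At first the round and the square mould stand on it 37 mm either side of its middle along x (either way round), 23 mm apart, the hexagonal block on top of one of them. Along the slab's y both sides of every piece are free for fingers.
- round_mould: round steel mould, 52 mm across, 30 mm high, with a round hollow in the top, 34 mm across and 18 mm deep; about 0.36 kg; stands loose on the slab. Origin: centre of its underside; z up, hollow upward.
- square_mould: square aluminium mould, 50 by 50 mm (sides along its x and y), 30 mm high, with a hole 22 mm across and 14 mm deep in the top; about 0.19 kg; stands loose on the slab, its sides parallel to the slab's within 0.1 rad. Origin: centre of its underside; z up, hole upward.
- hex_mould: solid hexagonal brass block with a dark round mark on top, 34 mm across its flats (one pair of flats faces along its x, the others 60 degrees on), 39 mm across its corners, 28 mm high, about 0.23 kg; stands loose on the round or the square mould, covering part of it. Origin: centre of its underside; z up.
- pad_long: long rest pad of off-white insulating board, lying fixed flat on the bench, 8 mm thick: 160 mm (along its x) by 80 mm (along its y). Origin: centre of its underside; z up.
- pad_round: round rest pad of off-white insulating board, lying fixed flat on the bench, 8 mm thick: 72 mm across. Origin: centre of its underside; z up.
- pad_square: square rest pad of off-white insulating board, lying fixed flat on the bench, 8 mm thick: 70 by 70 mm (sides along its x and y). Origin: centre of its underside; z up.
- pad_hex: hexagonal rest pad of off-white insulating board, lying fixed flat on the bench, 8 mm thick: 54 mm across its flats (one pair of flats faces along its x). Origin: centre of its underside; z up.
- frit_jar: bystander: amber glass jar with dark lid, 54 mm across, 75 mm high, loose on the bench. Origin: centre of its underside.
- steel_cup: bystander: open steel cup, 68 mm across at the rim, 80 mm high, loose on the bench. Origin: centre of its underside.
There are look-alikes about, which are no part of the job. Leave any pink look-alike of the square_mould alone.

How it is judged (in metres and radians):
At the end, for the whole second after the job is handed in: Each piece lies flat on the pad of its own outline (underside on the pad's top within 3 mm), its centre within 12 mm of the pad's centre, upright within 0.06 rad and at rest; the sides of slab, square and hexagon are parallel to those of their pads within 0.2 rad (any of the equivalent ways round) (horizontal distance between slab and pad_long below 0.012 m and z of slab in the frame of pad_long between 0.005 and 0.011 m and angle between each of slab, round_mould, square_mould, hex_mould's own z axis and vertical below 0.06 rad and linear speed of each of slab, round_mould, square_mould, hex_mould below 0.02 m/s and angular speed of each of slab, round_mould, square_mould, hex_mould below 0.2 rad/s and horizontal distance between round_mould and pad_round below 0.012 m and z of round_mould in the frame of pad_round between 0.005 and 0.011 m and horizontal distance between square_mould and pad_square below 0.012 m and z of square_mould in the frame of pad_square between 0.005 and 0.011 m and horizontal distance between hex_mould and pad_hex below 0.012 m and z of hex_mould in the frame of pad_hex between 0.005 and 0.011 m and angle between the x axis of slab and the x axis of pad_long, either way round below 0.2 rad and (angle between the x axis of square_mould and the x axis of pad_square, either way round below 0.2 rad or angle between the x axis of square_mould and the y axis of pad_square, either way round below 0.2 rad) and (angle between the x axis of hex_mould and the x axis of pad_hex, either way round below 0.2 rad or angle between the x axis of hex_mould and the x axis of pad_hex, either way round between 0.847 and 1.247 rad)); the robot touches nothing.
It fails at once if a piece is tipped by more than 0.5 rad (angle between any of slab, round_mould, square_mould, hex_mould's own z axis and vertical above 0.5 rad).
It fails at once if a piece is dropped or thrown (moves faster than 0.7 m/s, a fall of more than about 25 mm, with no finger on it) ((linear speed of slab above 0.7 m/s and contact force between the fingers and slab below 0.1 N) or (linear speed of round_mould above 0.7 m/s and contact force between the fingers and round_mould below 0.1 N) or (linear speed of square_mould above 0.7 m/s and contact force between the fingers and square_mould below 0.1 N) or (linear speed of hex_mould above 0.7 m/s and contact force between the fingers and hex_mould below 0.1 N)).
It fails at once if the frit jar is moved by more than 25 mm (distance of frit_jar from where it was at the start of the episode above 0.025 m).
It fails at once if the steel cup is moved by more than 25 mm (distance of steel_cup from where it was at the start of the episode above 0.025 m).
It also fails if it takes over 120 s, if anything falls off the work surface, if the arm or the gripper's body presses on something with over 40 N, if the wrist force passes 120 N, or if a joint passes its speed limit or range.

ROBOT

A 6-joint arm with a two-finger parallel gripper is mounted at the origin on the work surface. World frame = base frame: x ahead of the robot, y to its left, z up, the work surface at z = 0. Lengths are in m, angles in degrees, forces in N, time in s.
With the tool pointing down it reaches from about 0.4 to 0.825 m from the base axis. Payload 7 kg.
Tool frame: the origin (TCP) lies on the centre line of the jaws, within the pads' length; the fingertips stand r.tip_reach ahead of it and the grasp point (between the pads) is the TCP (r.tip_reach is the distance from the TCP to the fingertips, in m); z points along the fingers, y is the line along which they close (so a half turn about z gives the same grasp; the last joint's range is limited). The gripper opens to 88 mm and grips with 3 to 60 N. Pads are 19 mm wide; open, the fingers measure 130 mm over their backs; the gripper's body (78 mm by 193 mm) begins 47 mm behind the grasp point.
Start: joints at [85.491, 20.546, 0.682, 0, -70.136, -16.507], TCP at [0.242, 0.63, 0.246] pointing down, gripper open.
Joint ranges: [-176.03, 176.03], [-82.01, 121.73], [-58.28, 71.71], [-173.87, 95.51], [-174.79, -0.11], [-173.66, 173.66]. Speed limits (degrees/s): [136.94, 136.94, 172.46, 180, 180, 180].

INTERFACE

Orientations are given as [roll, pitch, yaw] about the fixed x, y, z axes, in that order (R = Rz(yaw) Ry(pitch) Rx(roll)).
In Python, from plant import sensors, cams, r gives the robot as it stands.
- The arm moves only by the tool drive_tool, never from a script. Its argument "rows" is a list of rows, each an object of numbers: "fingers": the gripper's target within -1 to 1 (fully open at 1, half-way at 0, shut at -1); "x", "y", "z": the shift along the tool's x, y, z in m; "spin": the turn about the tool's z in rad. A call has 1 to 10 rows; each row is the pose to reach, as a shift and turn from the pose commanded when the call began, along the tool's axes at that moment; what a row does not reach only later rows make up. A row lasts 1/8 s, in which the tool goes at most 62.5 mm and 10.7 degrees, less where a joint would pass 70% of its speed; a pose out of reach is approached as far as the arm can. A call with a gripper value outside its range is refused whole. The fingers move at their own pace and stop on an object; "newtons" is the grip in N (left out, the last holds). Time passes only in rows, so rows that repeat a pose let the fingers close. It gives the time, the measured TCP pose, the force, the opening and the grip force at its end, in the units of the state.
- sensors.get_state(): the state, without advancing time (a new reading comes with each control period).
- cams.capture(name): name is "scene" or "top" or "wrist"; returns a dict with "pixels" (384x512x3 uint8, red, green, blue), "intrinsics" (3x3 intrinsics, pixels), "k1" (the pictures are not rectified: a ray, as slopes to the right and down, at radius r is drawn at 1 + k1 r^2 times it, then the intrinsics apply), "eye" and "orientation" of the camera in the world; the wrist camera has in their place "T_tool_cam" (4x4, takes a point from camera to tool coordinates, whose origin is the TCP and whose axes are the flange's). Camera axes: x right, y up, looking along -z (the intrinsics and any distortion apply to the point x, -y, -z); pixel columns grow to the right and rows downward; lengths in m; the calibration is good to about 2 mm. A picture is of the moment at which its call begins: read the wrist's pose just before it. There is no depth.
- r.close_job(): hands the job in; it is judged then, once.
The state is a dict: "time_s": time; "joints": joint angles; "qd": joint speeds; "joint_torque": joint torques, N m; "tcp_pos": TCP position; "eef_rot": TCP orientation; "contact_force": force on the tool from outside, world axes, zero at the start; "moment": the same for the moment, N m; "gripper_width": finger opening in m; "gripper_force": force on a finger pad.
Only numpy, scipy, OpenCV 4.12 (cv2) and the standard library are available. Lean on these libraries where they do the work, as an engineer would, in place of code of your own. Each camera call takes 0.05 s, during which the arm holds its last target. There are 200 camera calls.

## Working session

There is one attempt and no reset: what is moved stays moved. The work goes in short steps, Python scripts to look and compute and a tool call to move; the robot and the scene stay as the last step left them, time stands still between calls to the robot, and variables do not carry over. Pictures are saved under pics/ and viewed, at most 14 in all, crops included, and the job is handed in when it is done.

Besides the shell and the picture viewer there is one more tool, called after ">>>" by a JSON object that holds its "api" and its "payload". drive_tool: Moves the arm, as the interface text tells. Its arguments: {"type":"object","properties":{"rows":{"type":"array"},"newtons":{"type":"number"}},"required":["rows"]}

```bash
mkdir -p pics; ls; python3 - <<'E'
from plant import sensors,cams,r
import cv2,numpy as np
s=sensors.get_state();print(s, r.tip_reach)
for n in('scene','top'):
    c=cams.capture(n);cv2.imwrite(f'pics/{n}0.png',c['pixels'][:,:,::-1]);print({k:v for k,v in c.items() if k!='pixels'})
a=cv2.imread('pics/top0.png');cv2.imwrite('pics/top0b.png',cv2.resize(a,(800,600)))
E
```

```text
pics
{'time_s': 0.0, 'joints': array([ 8.54905097e+01,  2.05918282e+01,  6.35468913e-01, -2.17387726e-02,
       -7.01344376e+01, -1.65067306e+01]), 'qd': array([ 0.00863955, -0.12372055, -0.02005931, -0.04414342,  0.08279259,
       -0.03612661]), 'joint_torque': array([-2.32460166e-03, -5.82707226e+01,  2.93048573e+01,  6.99697763e+00,
        6.84289495e-03, -1.66046525e-04]), 'tcp_pos': array([0.2419292 , 0.62968376, 0.244626  ]), 'eef_rot': array([ 1.79907138e+02, -6.20701137e-03, -2.10236192e+01]), 'contact_force': array([-0.72936922,  0.02354337, -0.09825313]), 'moment': array([-0.0121547 , -0.05433332, -0.00120329]), 'gripper_force': 0.0, 'gripper_width': 0.08775915451132817} 0.019
{'intrinsics': array([[381.16819763,   0.        , 258.59626515],
       [  0.        , 381.16819763, 194.2109123 ],
       [  0.        ,   0.        ,   1.        ]]), 'k1': -0.01993434947018336, 'eye': array([ 0.87886758, -0.57366618,  0.78928323]), 'orientation': array([41.36746253, -0.30166982, 28.66777679])}
{'intrinsics': array([[453.69177038,   0.        , 256.20992741],
       [  0.        , 453.69177038, 188.59142137],
       [  0.        ,   0.        ,   1.        ]]), 'k1': -0.08022840994781724, 'eye': array([ 0.35662924, -0.01880039,  1.42309278]), 'orientation': array([ 8.98843781e+00, -3.16444100e-02, -8.97155618e+01])}
```

View pics/top0b.png

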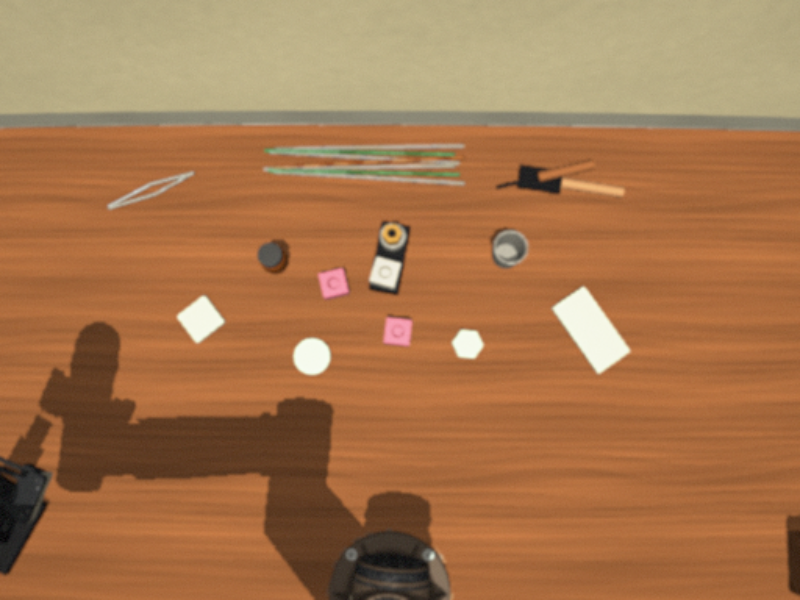

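View pics/scene0.png

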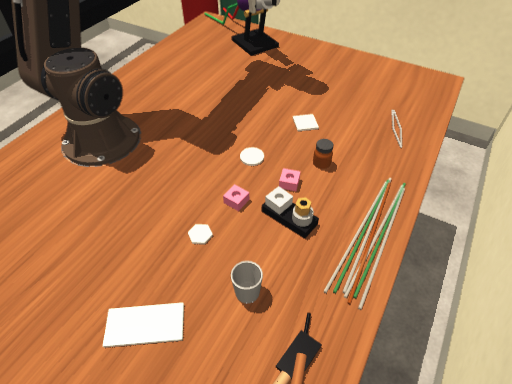

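```bash
cat > h.py <<'E'
from plant import sensors,cams,r
import cv2,numpy as np
from scipy.spatial.transform import Rotation as Ro
def eul(e): return Ro.from_euler('xyz',e,degrees=True).as_matrix()
def shot(n,save=None):
    s=sensors.get_state();c=cams.capture(n)
    if n=='wrist':
        T=np.eye(4);T[:3,:3]=eul(s['eef_rot']);T[:3,3]=s['tcp_pos'];T=T@c['T_tool_cam'];c['R'],c['o']=T[:3,:3],T[:3,3]
    else: c['R'],c['o']=eul(c['orientation']),c['eye']
    if save: cv2.imwrite('pics/'+save+'.png',c['pixels'][:,:,::-1])
    return c,s
def ray(c,uv,z):
    K=c['intrinsics'];uv=np.asarray(uv,float).reshape(-1,1,2)
    p=cv2.undistortPoints(uv,K,np.array([c['k1'],0,0,0.]))[:,0]
    d=np.c_[p[:,0],-p[:,1],-np.ones(len(p))]@c['R'].T
    return (c['o']+d*((z-c['o'][2])/d[:,2])[:,None])[:,:2]
def blobs(c,m,z,amin=60):
    m=cv2.morphologyEx(m.astype(np.uint8),cv2.MORPH_OPEN,np.ones((3,3)))
    out=[]
    for k in cv2.findContours(m,cv2.RETR_EXTERNAL,cv2.CHAIN_APPROX_NONE)[0]:
        if cv2.contourArea(k)<amin: continue
        w=ray(c,k[:,0],z)*1000
        M=cv2.moments(w.astype(np.float32)); rc=cv2.minAreaRect(w.astype(np.float32))
        hull=cv2.convexHull(w.astype(np.float32))
        # second-moment axis angle of hull is poor for squares; give minAreaRect
        print('px',k[:,0].mean(0).round(),'cen',np.round([M['m10']/M['m00'],M['m01']/M['m00']],1),'rect',np.round(rc[0],1),np.round(rc[1],1),round(rc[2],1),'area',round(abs(M['m00'])))
        out.append((k,w,rc))
    return out
E
python3 - <<'E'
from h import *
c,s=shot('top')
h=cv2.cvtColor(c['pixels'],cv2.COLOR_RGB2HSV);g=np.zeros(h.shape[:2],bool);g[130:260,90:430]=1
print('white z8');blobs(c,(h[...,1]<60)&(h[...,2]>170)&g,.008)
print('white z58');blobs(c,(h[...,1]<60)&(h[...,2]>170)&g,.058)
print('dark z28');blobs(c,(h[...,2]<60)&g,.028)
print('brass z86');blobs(c,(h[...,0]>14)&(h[...,0]<30)&(h[...,1]>110)&(h[...,2]>120)&g,.086,20)
print('tool cam',cams.capture('wrist')['T_tool_cam'].round(3))
E
```

```text
white z8
px [199. 228.] cen [456.6 158.8] rect [456.7 159.5] [72.  68.9] 1.1 area 3941
px [299. 220.] cen [ 483.  -152.3] rect [ 483.3 -152.8] [53.3 56.5] 0.2 area 2381
px [128. 204.] cen [529.7 386.4] rect [529.7 386.3] [72.1 71.6] 38.8 area 4778
px [378. 210.] cen [ 512.8 -401.7] rect [ 512.7 -401.9] [161.5  81.5] 34.0 area 12460
px [246. 174.] cen [627.8  13.9] rect [627.7  14.2] [52.7 53.9] 76.0 area 2493
px [323. 160.] cen [ 673.3 -232. ] rect [ 672.5 -231.5] [22.9 38.6] 0.4 area 640
white z58
px [199. 228.] cen [453.1 152.6] rect [453.2 153.2] [69.4 66.5] 1.1 area 3667
px [299. 220.] cen [ 478.6 -147.6] rect [ 478.9 -148.1] [51.4 54.5] 0.2 area 2216
px [128. 204.] cen [523.6 372.1] rect [523.5 371.9] [69.5 69.1] 38.8 area 4447
px [378. 210.] cen [ 507.3 -388.2] rect [ 507.2 -388.3] [155.8  78.6] 34.0 area 11595
px [246. 174.] cen [618.2  12.8] rect [618.1  13. ] [50.8 52. ] 76.0 area 2320
px [323. 160.] cen [ 662.1 -224.5] rect [ 661.3 -224. ] [22.1 37.2] 0.4 area 596
dark z28
brass z86
px [250. 149.] cen [ 6.887e+02 -3.000e-01] rect [ 6.894e+02 -6.000e-01] [37.3 33.3] 0.3 area 951
tool cam [[-0.001  0.963  0.268  0.072]
 [ 1.     0.001 -0.001  0.   ]
 [-0.001  0.268 -0.963 -0.14 ]
 [ 0.     0.     0.     1.   ]]
```

>>> {"api": "drive_tool", "payload": {"rows": [{"x":0.614,"y":0.432,"spin":-0.14,"fingers":1},{"x":0.614,"y":0.432,"spin":-0.14,"fingers":1},{"x":0.614,"y":0.432,"spin":-0.14,"fingers":1},{"x":0.614,"y":0.432,"spin":-0.14,"fingers":1},{"x":0.614,"y":0.432,"spin":-0.14,"fingers":1},{"x":0.614,"y":0.432,"spin":-0.14,"fingers":1},{"x":0.614,"y":0.432,"spin":-0.14,"fingers":1},{"x":0.614,"y":0.432,"spin":-0.14,"fingers":1},{"x":0.614,"y":0.432,"spin":-0.14,"fingers":1},{"x":0.614,"y":0.432,"spin":-0.14,"fingers":1}]}}

```text
invalid input
```

>>> {"api": "drive_tool", "payload": {"rows": [{"fingers":1.0,"x":0.614,"y":0.432,"z":0.0,"spin":-0.14},{"fingers":1.0,"x":0.614,"y":0.432,"z":0.0,"spin":-0.14},{"fingers":1.0,"x":0.614,"y":0.432,"z":0.0,"spin":-0.14},{"fingers":1.0,"x":0.614,"y":0.432,"z":0.0,"spin":-0.14}], "newtons": 20}}

```text
time_s: 0.7
tcp_pos: [0.3821, 0.4207, 0.2456]
eef_rot: [-180.0, -0.0, -13.0]
contact_force: [0.3, 0.8, -0.1]
gripper_width: 0.0878
gripper_force: 0.0
```

```bash
cat > go.py <<'E'
import sys
from h import *
x,y,z,yaw=map(float,sys.argv[1:5]);s=sensors.get_state();R=eul(s['eef_rot']);a=s['eef_rot'][2]
d=R.T@(np.array([x,y,z])-s['tcp_pos']);print('shift',d.round(4),'spin',round(-np.radians((yaw-a+180)%360-180),3),'rows',np.ceil(np.linalg.norm(d)/.0625),'yaw',a,'j6',s['joints'][5].round(),'f',s['contact_force'].round(1),'w',round(s['gripper_width'],4),s['gripper_force'])
E
python3 go.py .66 .007 .246 -13
```

```text
shift [ 0.3637  0.3407 -0.0004] spin 0.001 rows 8.0 yaw -12.968358943900965 j6 10.0 f [ 0.3  0.8 -0.1] w 0.0878 0.0
```

>>> {"api": "drive_tool", "payload": {"rows": [{"fingers":1.0,"x":0.364,"y":0.341,"z":0.0,"spin":0.0},{"fingers":1.0,"x":0.364,"y":0.341,"z":0.0,"spin":0.0},{"fingers":1.0,"x":0.364,"y":0.341,"z":0.0,"spin":0.0},{"fingers":1.0,"x":0.364,"y":0.341,"z":0.0,"spin":0.0},{"fingers":1.0,"x":0.364,"y":0.341,"z":0.0,"spin":0.0},{"fingers":1.0,"x":0.364,"y":0.341,"z":0.0,"spin":0.0},{"fingers":1.0,"x":0.364,"y":0.341,"z":0.0,"spin":0.0},{"fingers":1.0,"x":0.364,"y":0.341,"z":0.0,"spin":0.0},{"fingers":1.0,"x":0.364,"y":0.341,"z":0.0,"spin":0.0}]}}

```text
time_s: 1.82
tcp_pos: [0.6606, 0.0045, 0.2442]
eef_rot: [179.9, 0.1, -13.3]
contact_force: [-1.7, 0.2, -0.0]
gripper_width: 0.0878
gripper_force: 0.0
```

```bash
python3 - <<'E'
from h import *
c,s=shot('wrist','w1');print(s['tcp_pos'],s['eef_rot'],s['joints'].round(1))
E
```

```text
[0.66059086 0.00447067 0.2441829 ] [ 1.79929158e+02  7.89100618e-02 -1.32732540e+01] [ 17.3  19.3  -1.3   0.  -69.5  59.4]
```

View pics/w1.png

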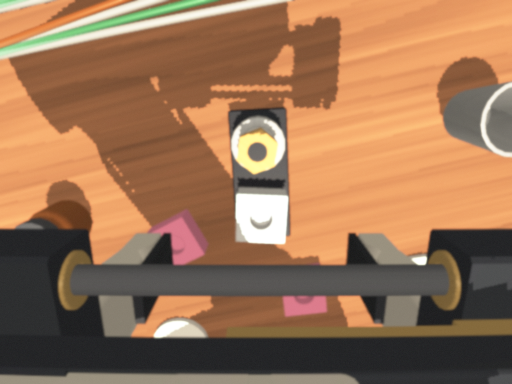

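```bash
python3 - <<'E'
from h import *
c,s=shot('wrist')
h=cv2.cvtColor(c['pixels'],cv2.COLOR_RGB2HSV);g=np.zeros(h.shape[:2],bool);g[100:255,215:305]=1
print('brass86');m=(h[...,0]>14)&(h[...,0]<32)&(h[...,1]>110)&g;B=blobs(c,m,.086)
print('round/sq 58');blobs(c,(h[...,1]<50)&(h[...,2]>110)&g,.058)
print('dark28');blobs(c,(h[...,2]<70)&g&(h[...,1]<120),.028)
v=cv2.resize(c['pixels'][95:255,200:320,::-1],None,fx=3.6,fy=3.6,interpolation=cv2.INTER_CUBIC)
m3=cv2.resize(np.uint8(m)[95:255,200:320]*255,None,fx=3.6,fy=3.6)
cv2.imwrite('pics/w1c.png',np.hstack([v[:600],[cv2.cvtColor(m3,cv2.COLOR_GRAY2BGR)[:600,100:400]][0]]))
k,w,rc=B[0]
print(cv2.boxPoints(rc).round(1))
for a in range(-30,31,3):
    f=[ (lambda q:round(float(np.ptp(q)),1))(w@[np.cos(np.radians(a+60*i)),np.sin(np.radians(a+60*i))]) for i in range(3)];print(a,f,round(sum(f),1))
E
```

```text
brass86
px [256. 132.] cen [705.5  -3.9] rect [706.1  -2.5] [20.8  5.5] 79.4 area 66
round/sq 58
px [263. 213.] cen [621.8  10.4] rect [621.8  10.7] [53.9 59.4] 76.7 area 2959
px [259. 150.] cen [ 6.857e+02 -4.000e-01] rect [ 6.858e+02 -3.000e-01] [14.9 15.6] 31.6 area 178
px [260. 136.] cen [700.5  -7.4] rect [697.1  -5. ] [52.9 41.7] 68.5 area 794
dark28
px [262. 181.] cen [648.4   4.6] rect [648.3   4.5] [48.2  8.9] 74.5 area 366
px [257. 114.] cen [718.8  -6. ] rect [717.3  -5.9] [46.4 14.4] 82.0 area 289
[[701.5 -12.2]
 [706.9 -13.3]
 [710.7   7.2]
 [705.3   8.2]]
-30 [10.7, 14.8, 20.7] 46.2
-27 [9.9, 15.5, 20.6] 46.0
-24 [9.1, 16.2, 20.4] 45.7
-21 [8.2, 16.9, 20.1] 45.2
-18 [7.4, 17.5, 19.8] 44.7
-15 [6.5, 18.1, 19.5] 44.1
-12 [5.7, 18.6, 19.0] 43.3
-9 [5.7, 19.0, 18.6] 43.3
-6 [6.2, 19.4, 18.0] 43.6
-3 [6.6, 19.8, 17.5] 43.9
0 [6.9, 20.1, 16.8] 43.8
3 [7.3, 20.3, 16.2] 43.8
6 [7.7, 20.5, 15.8] 44.0
9 [8.6, 20.6, 15.3] 44.5
12 [9.6, 20.7, 14.7] 45.0
15 [10.6, 20.7, 14.1] 45.4
18 [11.5, 20.8, 13.5] 45.8
21 [12.4, 20.8, 12.9] 46.1
24 [13.2, 20.9, 12.2] 46.3
27 [14.0, 20.8, 11.4] 46.2
30 [14.8, 20.7, 10.7] 46.2
```

View pics/w1c.png

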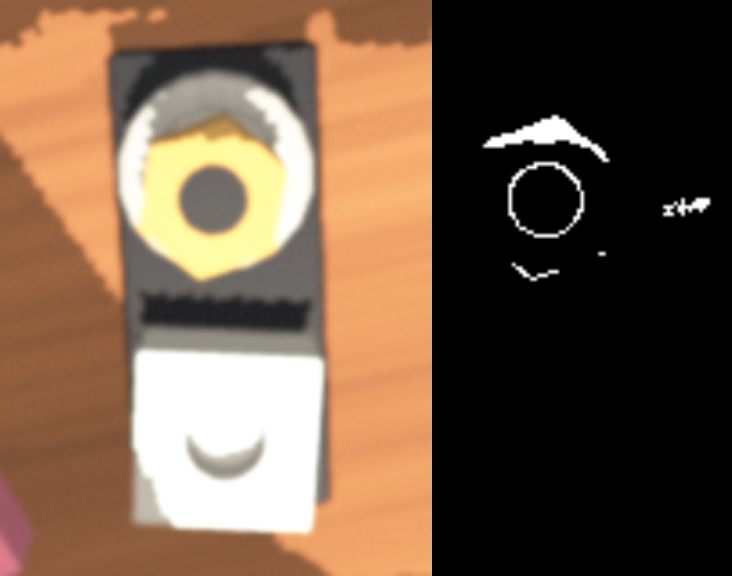

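```bash
python3 - <<'E'
from h import *
c,s=shot('wrist')
im=c['pixels'].astype(int);h=cv2.cvtColor(c['pixels'],cv2.COLOR_RGB2HSV);g=np.zeros(h.shape[:2],bool);g[100:180,225:295]=1
m=(im[...,0]-im[...,2]>55)&(im[...,0]>222)&g&(h[...,0]>17)
B=blobs(c,m,.086)
k,w,rc=max(B,key=lambda b:len(b[0]))
for a in range(-39,24,3):
    f=[np.ptp(w@[np.cos(np.radians(a+60*i)),np.sin(np.radians(a+60*i))]).round(1) for i in range(3)];print(a,f,round(sum(f),1))
print('mark',ray(c,[(259.2,150.3)],.086))
px=lambda P:np.array(P)/3.6+[200,95]-.4
C=ray(c,px([(203,279),(140,237),(147,148),(283,160),(277,245)]),.086)*1000;print(C.round(1))
for i,j in((1,2),(4,3),(1,0),(0,4)): d=C[j]-C[i];print(np.degrees(np.arctan2(d[1],d[0])).round(1),np.hypot(*d).round(1))
q=ray(c,px([(118,55),(313,43)]),.028)*1000;print('slab far corners',q);
q=ray(c,px([(134,350),(323,355),(311,532)]),.058)*1000;print('sq',q)
E
```

```text
px [260. 150.] cen [688.9  -0.8] rect [ 6.873e+02 -4.000e-01] [35.  33.4] 76.8 area 927
-39 [np.float64(36.1), np.float64(37.9), np.float64(36.0)] 110.0
-36 [np.float64(36.2), np.float64(38.4), np.float64(36.6)] 111.2
-33 [np.float64(36.1), np.float64(38.7), np.float64(37.2)] 112.0
-30 [np.float64(36.0), np.float64(38.9), np.float64(37.6)] 112.5
-27 [np.float64(35.8), np.float64(39.0), np.float64(38.0)] 112.8
-24 [np.float64(35.4), np.float64(39.2), np.float64(38.2)] 112.8
-21 [np.float64(35.0), np.float64(39.2), np.float64(38.3)] 112.5
-18 [np.float64(34.5), np.float64(39.1), np.float64(38.3)] 111.9
-15 [np.float64(33.8), np.float64(38.9), np.float64(38.2)] 110.9
-12 [np.float64(33.6), np.float64(38.6), np.float64(38.1)] 110.3
-9 [np.float64(33.9), np.float64(38.2), np.float64(37.8)] 109.9
-6 [np.float64(34.2), np.float64(37.7), np.float64(37.4)] 109.3
-3 [np.float64(34.4), np.float64(37.1), np.float64(36.9)] 108.4
0 [np.float64(34.6), np.float64(36.4), np.float64(36.3)] 107.3
3 [np.float64(34.9), np.float64(35.6), np.float64(35.7)] 106.2
6 [np.float64(35.1), np.float64(34.7), np.float64(35.3)] 105.1
9 [np.float64(35.7), np.float64(34.0), np.float64(35.3)] 105.0
12 [np.float64(36.2), np.float64(34.0), np.float64(35.4)] 105.6
15 [np.float64(36.8), np.float64(34.6), np.float64(35.7)] 107.1
18 [np.float64(37.4), np.float64(35.3), np.float64(36.0)] 108.7
21 [np.float64(37.9), np.float64(36.0), np.float64(36.1)] 110.0
mark [[ 6.89079457e-01 -1.95155271e-04]]
[[670.8   7. ]
 [684.5  19.6]
 [705.1  12.7]
 [694.9 -18.5]
 [674.9 -12.6]]
-18.5 21.7
-16.4 20.8
-137.4 18.6
-78.1 20.1
slab far corners [[727.38160228  18.67611398]
 [718.10128542 -35.50064801]]
sq [[650.27159968  31.52863598]
 [637.04887754 -18.73032837]
 [586.36350839  -4.6615159 ]]
```

```bash
python3 go.py .689 -.0005 .081 -17.5
```

```text
shift [0.0313 0.0018 0.1641] spin 0.078 rows 3.0 yaw -13.025268103611564 j6 59.0 f [-0.4  0.2 -0.5] w 0.0877 0.0
```

>>> {"api": "drive_tool", "payload": {"rows": [{"fingers":1.0,"x":0.031,"y":0.002,"z":0.0,"spin":0.078},{"fingers":0.4,"x":0.031,"y":0.002,"z":0.05,"spin":0.078},{"fingers":0.4,"x":0.031,"y":0.002,"z":0.1,"spin":0.078},{"fingers":0.4,"x":0.031,"y":0.002,"z":0.14,"spin":0.078},{"fingers":0.4,"x":0.031,"y":0.002,"z":0.164,"spin":0.078},{"fingers":0.4,"x":0.031,"y":0.002,"z":0.164,"spin":0.078},{"fingers":0.4,"x":0.031,"y":0.002,"z":0.164,"spin":0.078}]}}

```text
time_s: 2.85
tcp_pos: [0.6898, 0.0005, 0.0832]
eef_rot: [-180.0, -0.1, -17.4]
contact_force: [0.3, 0.9, 0.4]
gripper_width: 0.0611
gripper_force: 0.0
```

```bash
python3 go.py .689 -.0005 .081 -17.5
```

```text
shift [-0.0005  0.0012  0.0022] spin 0.002 rows 1.0 yaw -17.370919833129108 j6 56.0 f [0.3 0.9 0.4] w 0.0611 0.0
```

>>> {"api": "drive_tool", "payload": {"rows": [{"fingers":0.4,"x":0.0,"y":0.001,"z":0.0,"spin":0.0},{"fingers":-0.5,"x":0.0,"y":0.001,"z":0.0,"spin":0.0},{"fingers":-0.5,"x":0.0,"y":0.001,"z":0.0,"spin":0.0},{"fingers":-0.5,"x":0.0,"y":0.001,"z":0.0,"spin":0.0},{"fingers":-0.5,"x":0.0,"y":0.001,"z":0.0,"spin":0.0},{"fingers":-0.5,"x":0.0,"y":0.001,"z":0.0,"spin":0.0}], "newtons": 30}}

```text
time_s: 3.6
tcp_pos: [0.689, -0.0015, 0.0817]
eef_rot: [-180.0, -0.0, -17.5]
contact_force: [-1.1, 0.3, 1.9]
gripper_width: 0.0343
gripper_force: 30.0
```

```bash
python3 go.py .483 -.1523 .2 -17.5
```

```text
shift [-0.1512  0.2056 -0.1183] spin 0.001 rows 5.0 yaw -17.45766458272864 j6 56.0 f [-1.1  0.3  1.9] w 0.0343 29.999718151520938
```

>>> {"api": "drive_tool", "payload": {"rows": [{"fingers":-0.5,"x":0.0,"y":0.0,"z":-0.03,"spin":0.0},{"fingers":-0.5,"x":0.0,"y":0.0,"z":-0.08,"spin":0.0},{"fingers":-0.5,"x":-0.04,"y":0.05,"z":-0.12,"spin":0.0},{"fingers":-0.5,"x":-0.08,"y":0.09,"z":-0.12,"spin":0.0},{"fingers":-0.5,"x":-0.12,"y":0.13,"z":-0.12,"spin":0.0},{"fingers":-0.5,"x":-0.16,"y":0.17,"z":-0.12,"spin":0.0},{"fingers":-0.5,"x":-0.211,"y":0.2055,"z":-0.12,"spin":0.0},{"fingers":-0.5,"x":-0.211,"y":0.2055,"z":-0.12,"spin":0.0},{"fingers":-0.5,"x":-0.211,"y":0.2055,"z":-0.12,"spin":0.0}]}}

```text
time_s: 4.72
tcp_pos: [0.426, -0.1344, 0.202]
eef_rot: [-180.0, -0.1, -17.5]
contact_force: [0.1, -0.6, -1.5]
gripper_width: 0.0343
gripper_force: 30.0
```

```bash
cat > pad.py <<'E'
import sys
from h import *
c,s=shot('wrist',sys.argv[1]);print(s['tcp_pos'],s['eef_rot'][2],s['gripper_width'])
h=cv2.cvtColor(c['pixels'],cv2.COLOR_RGB2HSV)
m=(h[...,1]<60)&(h[...,2]>150)
B=blobs(c,m,float(sys.argv[2]),400)
E
python3 pad.py w2 .008
```

```text
[ 0.42595422 -0.13435917  0.20195844] -17.48067754829217 0.03431348416442767
px [176. 379.] cen [217.6  36.4] rect [218.6  37.6] [439.   17.1] 73.1 area 5138
px [319. 248.] cen [ 332.  -172.7] rect [ 331.8 -171.4] [30.4 32.3] 72.4 area 778
px [199. 248.] cen [371.4 -50.1] rect [370.4 -51.3] [31.4 33.4] 72.5 area 817
px [  9. 232.] cen [447.2 136.7] rect [445.2 135. ] [27.2 71.6] 60.5 area 1402
px [260. 115.] cen [ 481.9 -153.5] rect [ 482.  -153.9] [60.  55.3] 85.3 area 2529
px [489.  23.] cen [ 499.3 -377.5] rect [ 503.3 -382.7] [90.1 39.5] 34.2 area 1782
px [19. 26.] cen [626.5  31.9] rect [627.6  32.9] [39.1 41.5] 71.7 area 1381
```

View pics/w2.png

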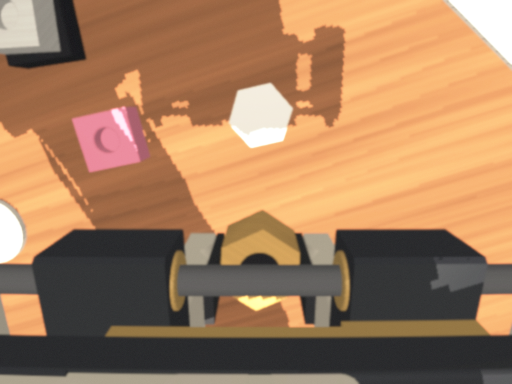

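```bash
cat > hexa.py <<'E'
from h import *
c,s=shot('wrist');h=cv2.cvtColor(c['pixels'],cv2.COLOR_RGB2HSV);g=np.zeros(h.shape[:2],bool);g[70:160,215:305]=1
B=blobs(c,(h[...,1]<60)&(h[...,2]>150)&g,.008,400);k,w,rc=B[0]
A=np.arange(-30,30,1.);S=[sum(np.ptp(w@[np.cos(t),np.sin(t)]) for t in np.radians([a,a+60,a+120])) for a in A];print(A[np.argmin(S)],min(S)/3)
p=cv2.approxPolyDP(k,5,True)[:,0];C=ray(c,p,.008)*1000;print(p.tolist())
for i in range(len(C)): d=C[i]-C[i-1];print(np.degrees(np.arctan2(d[1],d[0])).round(1)%60,np.hypot(*d).round(1))
E
python3 hexa.py; python3 go.py .482 -.153 .05 -35
```

```text
px [261. 116.] cen [ 482.  -153.4] rect [ 482.  -153.6] [60.  55.2] 85.3 area 2528
-5.0 55.227633348616315
[[271, 84], [237, 94], [230, 123], [250, 147], [284, 138], [291, 107]]
25.1 28.3
28.299999999999997 33.1
27.599999999999994 27.7
22.099999999999994 29.8
27.299999999999997 34.1
30.7 29.8
shift [0.0585 0.0015 0.1516] spin 0.306 rows 3.0 yaw -17.451369969236243 j6 65.0 f [ 0.5  0.4 -2.6] w 0.0348 29.998818745370954
```

>>> {"api": "drive_tool", "payload": {"rows": [{"fingers":-0.5,"x":0.03,"y":0.001,"z":0.0,"spin":0.15},{"fingers":-0.5,"x":0.059,"y":0.0015,"z":0.03,"spin":0.297},{"fingers":-0.5,"x":0.059,"y":0.0015,"z":0.08,"spin":0.297},{"fingers":-0.5,"x":0.059,"y":0.0015,"z":0.13,"spin":0.297},{"fingers":-0.5,"x":0.059,"y":0.0015,"z":0.155,"spin":0.297},{"fingers":-0.5,"x":0.059,"y":0.0015,"z":0.163,"spin":0.297},{"fingers":-0.5,"x":0.059,"y":0.0015,"z":0.167,"spin":0.297},{"fingers":-0.5,"x":0.059,"y":0.0015,"z":0.1685,"spin":0.297},{"fingers":-0.5,"x":0.059,"y":0.0015,"z":0.1685,"spin":0.297}]}}

```text
time_s: 5.95
tcp_pos: [0.4824, -0.1533, 0.0339]
eef_rot: [-179.9, -0.1, -34.5]
contact_force: [0.7, 0.5, -1.9]
gripper_width: 0.0347
gripper_force: 30.0
```

```bash
python3 go.py .4824 -.153 .032 -34.5
```

```text
shift [-0.0002 -0.0003  0.0019] spin 0.0 rows 1.0 yaw -34.475167787111324 j6 51.0 f [ 0.7  0.5 -1.9] w 0.0347 29.9987579905428
```

>>> {"api": "drive_tool", "payload": {"rows": [{"fingers":-0.5,"x":0.0,"y":0.0,"z":0.001,"spin":0.0},{"fingers":-0.5,"x":0.0,"y":0.0,"z":0.002,"spin":0.0},{"fingers":-0.5,"x":0.0,"y":0.0,"z":0.002,"spin":0.0},{"fingers":-0.5,"x":0.0,"y":0.0,"z":0.002,"spin":0.0}]}}

```text
time_s: 6.45
tcp_pos: [0.482, -0.1534, 0.0317]
eef_rot: [-180.0, -0.0, -34.5]
contact_force: [-1.6, 2.4, 6.1]
gripper_width: 0.0347
gripper_force: 30.0
```

>>> {"api": "drive_tool", "payload": {"rows": [{"fingers":0.2,"x":0.0,"y":0.0,"z":0.0,"spin":0.0},{"fingers":0.4,"x":0.0,"y":0.0,"z":0.0,"spin":0.0},{"fingers":0.4,"x":0.0,"y":0.0,"z":0.0,"spin":0.0},{"fingers":0.4,"x":0.0,"y":0.0,"z":-0.03,"spin":0.0},{"fingers":0.6,"x":0.0,"y":0.0,"z":-0.08,"spin":0.0},{"fingers":1.0,"x":0.0,"y":0.0,"z":-0.14,"spin":0.0},{"fingers":1.0,"x":0.0,"y":0.0,"z":-0.2,"spin":-0.15},{"fingers":1.0,"x":0.0,"y":0.0,"z":-0.212,"spin":-0.3},{"fingers":1.0,"x":0.0,"y":0.0,"z":-0.212,"spin":-0.375},{"fingers":1.0,"x":0.0,"y":0.0,"z":-0.212,"spin":-0.375}]}}

```text
time_s: 7.7
tcp_pos: [0.4815, -0.1533, 0.2431]
eef_rot: [-180.0, -0.0, -13.0]
contact_force: [0.4, -0.5, -1.1]
gripper_width: 0.0879
gripper_force: 0.0
```

```bash
python3 - <<'E'
from h import *
c,s=shot('top','top2');h=cv2.cvtColor(c['pixels'],cv2.COLOR_RGB2HSV)
E
python3 go.py .66 .0045 .244 -13
```

```text
shift [ 0.1381 -0.1942 -0.0012] spin -0.002 rows 4.0 yaw -13.094514195573693 j6 72.0 f [ 0.2  0.7 -0.6] w 0.0878 0.0
```

>>> {"api": "drive_tool", "payload": {"rows": [{"fingers":1.0,"x":0.138,"y":-0.194,"z":0.0,"spin":0.0},{"fingers":1.0,"x":0.138,"y":-0.194,"z":0.0,"spin":0.0},{"fingers":1.0,"x":0.138,"y":-0.194,"z":0.0,"spin":0.0},{"fingers":1.0,"x":0.138,"y":-0.194,"z":0.0,"spin":0.0},{"fingers":1.0,"x":0.138,"y":-0.194,"z":0.0,"spin":0.0},{"fingers":1.0,"x":0.138,"y":-0.194,"z":0.0,"spin":0.0}]}}

```text
time_s: 8.5
tcp_pos: [0.6594, 0.0046, 0.2419]
eef_rot: [179.9, 0.1, -13.0]
contact_force: [0.2, -0.2, -0.2]
gripper_width: 0.0875
gripper_force: 0.0
```

```bash
python3 - <<'E'
from h import *
c,s=shot('wrist','w3');print(s['tcp_pos'],s['eef_rot'])
g=c['pixels'][100:255,215:305,::-1]
cv2.imwrite('pics/w3c.png',cv2.resize(g,None,fx=3.6,fy=3.6,interpolation=cv2.INTER_CUBIC))
E
```

```text
[0.65936177 0.00462663 0.24191989] [ 1.79941225e+02  1.06215665e-01 -1.30367556e+01]
```

View pics/w3c.png

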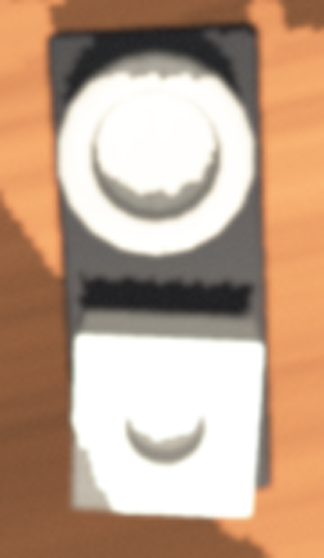

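```bash
python3 - <<'E'
from h import *
c,s=shot('wrist');px=lambda P:np.array(P)/3.6+[215,100]-.36
print('round',ray(c,px([(157,157)]),.058)*1000, 'edges',ray(c,px([(60,157),(254,157),(157,255)]),.058)*1000)
q=ray(c,px([(76,335),(265,341),(250,518),(72,510)]),.058)*1000;print('sq',q.round(1),q.mean(0))
for i in range(4):d=q[i]-q[i-1];print(np.degrees(np.arctan2(d[1],d[0])),np.hypot(*d))
q=ray(c,px([(52,33),(257,27),(268,485)]),.028)*1000;print('slab',q,(q[0]+q[2])/2)
for i in (1,2):d=q[i]-q[i-1];print(np.degrees(np.arctan2(d[1],d[0])),np.hypot(*d))
E
```

```text
round [[692.1917675   -3.30251971]] edges [[697.97686422  21.49827922]
 [686.42584306 -28.11474991]
 [666.69917635   2.64374392]]
sq [[650.1  29.2]
 [636.7 -20.7]
 [586.5  -5.9]
 [600.4  42.9]] [618.42358479  11.40143118]
-15.42558474088769 51.55352465051681
-105.00489948488848 51.65660034063084
163.5612642046764 52.37854762523671
74.0802298411611 50.730942703381906
slab [[729.07202052  18.26491621]
 [717.67435185 -37.92027865]
 [582.7469911  -12.96349765]] [655.90950581   2.65070928]
-101.46735013411909 57.32959944538329
169.52074478681695 137.2160107113191
```

```bash
python3 go.py .692 -.0033 .051 -11
```

```text
shift [ 0.0337 -0.0005  0.192 ] spin -0.036 rows 4.0 yaw -13.062795742820338 j6 60.0 f [-0.2 -0.3  0.1] w 0.0878 0.0
```

>>> {"api": "drive_tool", "payload": {"rows": [{"fingers":1.0,"x":0.0335,"y":-0.0005,"z":0.0,"spin":-0.036},{"fingers":1.0,"x":0.0335,"y":-0.0005,"z":0.05,"spin":-0.036},{"fingers":1.0,"x":0.0335,"y":-0.0005,"z":0.1,"spin":-0.036},{"fingers":1.0,"x":0.0335,"y":-0.0005,"z":0.15,"spin":-0.036},{"fingers":1.0,"x":0.0335,"y":-0.0005,"z":0.18,"spin":-0.036},{"fingers":1.0,"x":0.0335,"y":-0.0005,"z":0.192,"spin":-0.036},{"fingers":1.0,"x":0.0335,"y":-0.0005,"z":0.192,"spin":-0.036},{"fingers":0.0,"x":0.0335,"y":-0.0005,"z":0.192,"spin":-0.036},{"fingers":0.0,"x":0.0335,"y":-0.0005,"z":0.192,"spin":-0.036},{"fingers":0.0,"x":0.0335,"y":-0.0005,"z":0.192,"spin":-0.036}], "newtons": 30}}

```text
time_s: 9.85
tcp_pos: [0.693, -0.0023, 0.0521]
eef_rot: [-180.0, -0.1, -10.9]
contact_force: [-0.6, -0.6, -0.0]
gripper_width: 0.0631
gripper_force: 0.0
```

```bash
python3 go.py .4566 .1588 .15 -11
```

```text
shift [-0.2625 -0.1134 -0.0982] spin 0.001 rows 5.0 yaw -10.927087871233711 j6 63.0 f [-0.6 -0.6 -0. ] w 0.0631 0.0
```

Close fully, then lift.

>>> {"api": "drive_tool", "payload": {"rows": [{"fingers":-0.2,"x":0.0,"y":0.0,"z":0.0,"spin":0.0},{"fingers":-0.2,"x":0.0,"y":0.0,"z":0.0,"spin":0.0},{"fingers":-0.2,"x":0.0,"y":0.0,"z":0.0,"spin":0.0},{"fingers":-0.2,"x":0.0,"y":0.0,"z":0.0,"spin":0.0},{"fingers":-0.2,"x":0.0,"y":0.0,"z":-0.01,"spin":0.0},{"fingers":-0.2,"x":0.0,"y":0.0,"z":-0.03,"spin":0.0},{"fingers":-0.2,"x":0.0,"y":0.0,"z":-0.07,"spin":0.0},{"fingers":-0.2,"x":0.0,"y":0.0,"z":-0.1,"spin":0.0}], "newtons": 35}}

```text
time_s: 10.85
tcp_pos: [0.6923, -0.0026, 0.1522]
eef_rot: [180.0, 0.0, -10.9]
contact_force: [0.4, 0.1, -3.3]
gripper_width: 0.0512
gripper_force: 35.0
```

```bash
python3 go.py .4566 .1588 .15 -11
```

```text
shift [-0.2621 -0.1137  0.0023] spin 0.001 rows 5.0 yaw -10.94149584089683 j6 63.0 f [ 0.4  0.1 -3.3] w 0.0512 34.99908395111561
```

>>> {"api": "drive_tool", "payload": {"rows": [{"fingers":-0.2,"x":-0.04,"y":-0.018,"z":0.0,"spin":0.0},{"fingers":-0.2,"x":-0.09,"y":-0.04,"z":0.0,"spin":0.0},{"fingers":-0.2,"x":-0.14,"y":-0.06,"z":0.0,"spin":0.0},{"fingers":-0.2,"x":-0.19,"y":-0.08,"z":0.0,"spin":0.0},{"fingers":-0.2,"x":-0.24,"y":-0.1,"z":0.0,"spin":0.0},{"fingers":-0.2,"x":-0.262,"y":-0.1135,"z":0.02,"spin":0.0},{"fingers":-0.2,"x":-0.262,"y":-0.1135,"z":0.06,"spin":0.0},{"fingers":-0.2,"x":-0.262,"y":-0.1135,"z":0.1,"spin":0.0},{"fingers":-0.2,"x":-0.262,"y":-0.1135,"z":0.114,"spin":0.0},{"fingers":-0.2,"x":-0.262,"y":-0.1135,"z":0.117,"spin":0.0}]}}

```text
time_s: 12.1
tcp_pos: [0.4568, 0.1584, 0.0337]
eef_rot: [179.9, 0.0, -10.9]
contact_force: [-0.2, -0.9, -3.3]
gripper_width: 0.0519
gripper_force: 35.0
```

```bash
python3 go.py .4566 .1588 .032 -11
```

```text
shift [-0.0002 -0.0004  0.0017] spin 0.001 rows 1.0 yaw -10.934163147233695 j6 37.0 f [-0.2 -0.9 -3.3] w 0.0519 34.999176263809204
```

>>> {"api": "drive_tool", "payload": {"rows": [{"fingers":-0.2,"x":0.0,"y":0.0,"z":0.001,"spin":0.0},{"fingers":-0.2,"x":0.0,"y":0.0,"z":0.002,"spin":0.0},{"fingers":-0.2,"x":0.0,"y":0.0,"z":0.002,"spin":0.0}]}}

```text
time_s: 12.48
tcp_pos: [0.4572, 0.1589, 0.0328]
eef_rot: [-179.9, -0.0, -10.9]
contact_force: [-0.3, -0.6, -4.5]
gripper_width: 0.0518
gripper_force: 35.0
```

>>> {"api": "drive_tool", "payload": {"rows": [{"fingers":-0.2,"x":0.0,"y":0.0,"z":0.001,"spin":0.0},{"fingers":-0.2,"x":0.0,"y":0.0,"z":0.001,"spin":0.0},{"fingers":-0.2,"x":0.0,"y":0.0,"z":0.001,"spin":0.0}]}}

```text
time_s: 12.85
tcp_pos: [0.457, 0.1589, 0.0314]
eef_rot: [-180.0, -0.0, -10.9]
contact_force: [-1.3, -0.4, 1.8]
gripper_width: 0.0517
gripper_force: 35.0
```

>>> {"api": "drive_tool", "payload": {"rows": [{"fingers":0.3,"x":0.0,"y":0.0,"z":0.0,"spin":0.0},{"fingers":1.0,"x":0.0,"y":0.0,"z":0.0,"spin":0.0},{"fingers":1.0,"x":0.0,"y":0.0,"z":0.0,"spin":0.0},{"fingers":1.0,"x":0.0,"y":0.0,"z":0.0,"spin":0.0},{"fingers":1.0,"x":0.0,"y":0.0,"z":-0.03,"spin":0.0},{"fingers":1.0,"x":0.0,"y":0.0,"z":-0.08,"spin":0.0},{"fingers":1.0,"x":0.0,"y":0.0,"z":-0.13,"spin":0.0},{"fingers":1.0,"x":0.0,"y":0.0,"z":-0.19,"spin":0.0}]}}

```text
time_s: 13.85
tcp_pos: [0.4562, 0.1583, 0.2223]
eef_rot: [179.9, 0.1, -10.9]
contact_force: [1.0, 0.4, -0.7]
gripper_width: 0.0876
gripper_force: 0.0
```

```bash
python3 go.py .6184 .0114 .22 -15.5
```

```text
shift [0.1871 0.1134 0.0022] spin 0.08 rows 4.0 yaw -10.935664639798572 j6 37.0 f [ 1.   0.4 -0.7] w 0.0876 0.0
```

>>> {"api": "drive_tool", "payload": {"rows": [{"fingers":1.0,"x":0.187,"y":0.1135,"z":0.002,"spin":0.08},{"fingers":1.0,"x":0.187,"y":0.1135,"z":0.002,"spin":0.08},{"fingers":1.0,"x":0.187,"y":0.1135,"z":0.002,"spin":0.08},{"fingers":1.0,"x":0.187,"y":0.1135,"z":0.002,"spin":0.08},{"fingers":1.0,"x":0.187,"y":0.1135,"z":0.002,"spin":0.08},{"fingers":1.0,"x":0.187,"y":0.1135,"z":0.002,"spin":0.08}]}}

```text
time_s: 14.6
tcp_pos: [0.6184, 0.0118, 0.2186]
eef_rot: [180.0, 0.1, -15.5]
contact_force: [-0.4, 0.3, -0.0]
gripper_width: 0.0875
gripper_force: 0.0
```

```bash
python3 pad.py w4 .058; python3 go.py .6184 .0114 .051 -15.5
```

```text
[0.61838965 0.01180098 0.21862276] -15.543742871798155 0.08747967967849785
px [176. 379.] cen [431.2 155.3] rect [432.4 159. ] [394.5  14.3] 75.0 area 3976
px [176. 324.] cen [502.1 131.4] rect [502.6 131.3] [62.2 39.4] 74.9 area 1297
px [310. 257.] cen [535.3 -16.9] rect [537.  -15.1] [46.7 16.8] 74.2 area 621
px [134. 250.] cen [588.4 143.6] rect [587.  143.9] [21.  57.3] 25.4 area 729
px [406. 244.] cen [ 522.7 -102.4] rect [ 519.8 -107.5] [82.1 40.5] 83.7 area 1311
px [258. 182.] cen [619.6  11.6] rect [619.7  11.6] [52.8 53.8] 74.4 area 2773
shift [0.0004 0.0008 0.168 ] spin 0.0 rows 3.0 yaw -15.498509278542391 j6 55.0 f [ 0.4  0.4 -0.3] w 0.0874 0.0
```

View pics/w4.png

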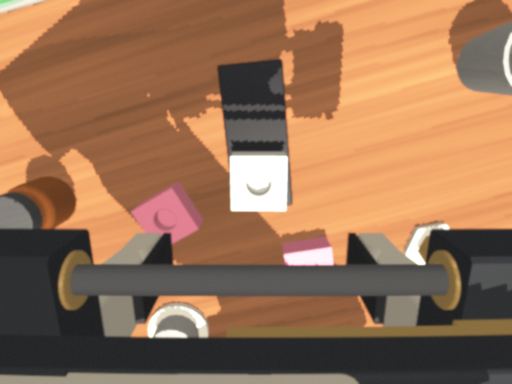

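```bash
python3 - <<'E'
from h import *
c,s=shot('wrist');h=cv2.cvtColor(c['pixels'],cv2.COLOR_RGB2HSV)
m=(h[...,0]>160)&(h[...,1]>70);m[228:]=0
for k,w,rc in blobs(c,m,.03,300):
    R=eul(s['eef_rot'])[:2,:2];q=(w-[619.6,11.6])@R;print('tool xy rel sq: x',q[:,0].min(),q[:,0].max(),'y',q[:,1].min(),q[:,1].max()); print(cv2.approxPolyDP(q.astype(np.float32),5,True)[:,0].round(0).tolist())
E
```

```text
px [169. 211.] cen [610.  109.5] rect [604.3 112.1] [50.1 58.9] 13.8 area 2152
tool xy rel sq: x -53.34500014162999 -6.935937458682688 y -128.01444988193666 -58.847021912514535
[[-7.0, -79.0], [-35.0, -128.0], [-53.0, -119.0], [-52.0, -61.0], [-42.0, -59.0]]
```

>>> {"api": "drive_tool", "payload": {"rows": [{"fingers":0.65,"x":0.001,"y":0.0,"z":0.05,"spin":0.0},{"fingers":0.65,"x":0.001,"y":0.0,"z":0.1,"spin":0.0},{"fingers":0.65,"x":0.001,"y":0.0,"z":0.14,"spin":0.0},{"fingers":0.65,"x":0.001,"y":0.0,"z":0.16,"spin":0.0},{"fingers":0.65,"x":0.001,"y":0.0,"z":0.167,"spin":0.0},{"fingers":0.65,"x":0.001,"y":0.0,"z":0.167,"spin":0.0},{"fingers":-0.2,"x":0.001,"y":0.0,"z":0.167,"spin":0.0},{"fingers":-0.2,"x":0.001,"y":0.0,"z":0.167,"spin":0.0},{"fingers":-0.2,"x":0.001,"y":0.0,"z":0.167,"spin":0.0},{"fingers":-0.2,"x":0.001,"y":0.0,"z":0.167,"spin":0.0}], "newtons": 30}}

```text
time_s: 15.95
tcp_pos: [0.6202, 0.0116, 0.0528]
eef_rot: [-180.0, -0.0, -15.5]
contact_force: [-1.1, 0.2, 5.3]
gripper_width: 0.0496
gripper_force: 30.0
```

```bash
python3 go.py .5297 .3864 .16 -15.5
```

```text
shift [-0.1873 -0.337  -0.1072] spin -0.0 rows 7.0 yaw -15.512363488212836 j6 55.0 f [-1.1  0.2  5.3] w 0.0496 29.99808892607689
```

```bash
python3 go.py .492 .433 .2 -51.2
```

```text
shift [-0.2361 -0.3718 -0.1472] spin 0.623 rows 8.0 yaw -15.512363488212836 j6 55.0 f [-1.1  0.2  5.3] w 0.0496 29.99808892607689
```

>>> {"api": "drive_tool", "payload": {"rows": [{"fingers":-0.2,"x":0.0,"y":0.0,"z":-0.01,"spin":0.0},{"fingers":-0.2,"x":0.0,"y":0.0,"z":-0.04,"spin":0.0},{"fingers":-0.2,"x":0.0,"y":0.0,"z":-0.09,"spin":0.0},{"fingers":-0.2,"x":-0.03,"y":-0.04,"z":-0.13,"spin":0.1},{"fingers":-0.2,"x":-0.06,"y":-0.09,"z":-0.147,"spin":0.2},{"fingers":-0.2,"x":-0.09,"y":-0.14,"z":-0.147,"spin":0.3},{"fingers":-0.2,"x":-0.12,"y":-0.19,"z":-0.147,"spin":0.4},{"fingers":-0.2,"x":-0.15,"y":-0.24,"z":-0.147,"spin":0.5},{"fingers":-0.2,"x":-0.18,"y":-0.29,"z":-0.147,"spin":0.6},{"fingers":-0.2,"x":-0.21,"y":-0.34,"z":-0.147,"spin":0.623}]}}

```text
time_s: 17.2
tcp_pos: [0.5075, 0.3969, 0.1994]
eef_rot: [180.0, 0.0, -51.3]
contact_force: [1.2, 0.1, -0.9]
gripper_width: 0.0498
gripper_force: 30.0
```

```bash
python3 go.py .492 .433 .2 -51.2
```

```text
shift [-0.0379 -0.0105 -0.0006] spin -0.002 rows 1.0 yaw -51.31755456698887 j6 -17.0 f [ 1.2  0.1 -0.9] w 0.0498 29.997243583202362
```

>>> {"api": "drive_tool", "payload": {"rows": [{"fingers":-0.2,"x":-0.038,"y":-0.0105,"z":0.0,"spin":0.0},{"fingers":-0.2,"x":-0.038,"y":-0.0105,"z":0.0,"spin":0.0},{"fingers":-0.2,"x":-0.038,"y":-0.0105,"z":0.0,"spin":0.0}]}}

```text
time_s: 17.58
tcp_pos: [0.4926, 0.4311, 0.1989]
eef_rot: [179.9, -0.0, -51.2]
contact_force: [-0.5, -0.4, -2.4]
gripper_width: 0.0501
gripper_force: 30.0
```

```bash
python3 pad.py w5 .008; python3 go.py .5297 .3864 .033 -51.2
```

```text
[0.49257267 0.43114724 0.19892486] -51.18833360878283 0.050110065203995365
px [176. 379.] cen [415.8 686.1] rect [416.6 686. ] [434.7  17. ] 39.4 area 5086
px [345. 311.] cen [321.8 489.6] rect [321.8 489.5] [19.6 36.1] 38.0 area 658
px [173. 311.] cen [471.7 609.4] rect [471.7 609.7] [19.8 36. ] 39.1 area 652
px [259. 310.] cen [397.7 548.4] rect [397.7 548.3] [122.2  36. ] 38.7 area 4328
px [259. 241.] cen [452.4 481.1] rect [453.9 477.7] [213.2  69.9] 37.8 area 9981
px [257. 115.] cen [530.2 385.9] rect [530.4 386. ] [71.6 69.4] 38.8 area 4773
shift [ 0.0576 -0.001   0.166 ] spin -0.001 rows 3.0 yaw -51.236029637103655 j6 -19.0 f [ 0.6  0.  -1.6] w 0.0499 29.998046904802322
```

>>> {"api": "drive_tool", "payload": {"rows": [{"fingers":-0.2,"x":0.04,"y":-0.001,"z":0.0,"spin":0.0},{"fingers":-0.2,"x":0.058,"y":-0.0005,"z":0.03,"spin":0.0},{"fingers":-0.2,"x":0.058,"y":-0.0005,"z":0.08,"spin":0.0},{"fingers":-0.2,"x":0.058,"y":-0.0005,"z":0.13,"spin":0.0},{"fingers":-0.2,"x":0.058,"y":-0.0005,"z":0.155,"spin":0.0},{"fingers":-0.2,"x":0.058,"y":-0.0005,"z":0.162,"spin":0.0},{"fingers":-0.2,"x":0.058,"y":-0.0005,"z":0.165,"spin":0.0},{"fingers":-0.2,"x":0.058,"y":-0.0005,"z":0.1665,"spin":0.0},{"fingers":-0.2,"x":0.058,"y":-0.0005,"z":0.1665,"spin":0.0}]}}

```text
time_s: 18.75
tcp_pos: [0.53, 0.3871, 0.0337]
eef_rot: [-179.9, 0.0, -51.2]
contact_force: [-0.5, 0.4, -1.2]
gripper_width: 0.0494
gripper_force: 30.0
```

```bash
python3 go.py .5302 .386 .032 -51.2
```

```text
shift [0.001  0.0005 0.0017] spin -0.0 rows 1.0 yaw -51.20871151893864 j6 -14.0 f [-0.5  0.4 -1.2] w 0.0494 29.997935593128204
```

>>> {"api": "drive_tool", "payload": {"rows": [{"fingers":-0.2,"x":0.001,"y":0.0,"z":0.001,"spin":0.0},{"fingers":-0.2,"x":0.001,"y":0.0,"z":0.002,"spin":0.0},{"fingers":-0.2,"x":0.001,"y":0.0,"z":0.002,"spin":0.0},{"fingers":-0.2,"x":0.001,"y":0.0,"z":0.002,"spin":0.0}]}}

```text
time_s: 19.25
tcp_pos: [0.5304, 0.3866, 0.0328]
eef_rot: [-179.9, 0.0, -51.2]
contact_force: [-5.1, 0.5, 11.4]
gripper_width: 0.0498
gripper_force: 30.0
```

Contact; release, rise, head for the slab.

>>> {"api": "drive_tool", "payload": {"rows": [{"fingers":0.3,"x":0.001,"y":0.0,"z":0.0,"spin":0.0},{"fingers":0.8,"x":0.001,"y":0.0,"z":0.0,"spin":0.0},{"fingers":0.8,"x":0.001,"y":0.0,"z":0.0,"spin":0.0},{"fingers":0.8,"x":0.001,"y":0.0,"z":0.0,"spin":0.0},{"fingers":1.0,"x":0.0,"y":0.0,"z":-0.03,"spin":0.0},{"fingers":1.0,"x":0.0,"y":0.0,"z":-0.08,"spin":0.0},{"fingers":1.0,"x":0.0,"y":0.0,"z":-0.13,"spin":0.0},{"fingers":1.0,"x":0.0,"y":0.0,"z":-0.19,"spin":0.0}]}}

```text
time_s: 20.25
tcp_pos: [0.5297, 0.3854, 0.2214]
eef_rot: [179.9, -0.0, -51.2]
contact_force: [1.3, 1.2, -0.3]
gripper_width: 0.0873
gripper_force: 0.0
```

```bash
python3 go.py .64 .005 .22 -11
```

```text
shift [0.3656 0.1523 0.0017] spin -0.702 rows 7.0 yaw -51.213234902416474 j6 -14.0 f [ 1.3  1.2 -0.3] w 0.0873 0.0
```

>>> {"api": "drive_tool", "payload": {"rows": [{"fingers":1.0,"x":0.366,"y":0.152,"z":0.0,"spin":-0.1},{"fingers":1.0,"x":0.366,"y":0.152,"z":0.0,"spin":-0.2},{"fingers":1.0,"x":0.366,"y":0.152,"z":0.0,"spin":-0.3},{"fingers":1.0,"x":0.366,"y":0.152,"z":0.0,"spin":-0.4},{"fingers":1.0,"x":0.366,"y":0.152,"z":0.0,"spin":-0.5},{"fingers":1.0,"x":0.366,"y":0.152,"z":0.0,"spin":-0.6},{"fingers":1.0,"x":0.366,"y":0.152,"z":0.0,"spin":-0.7},{"fingers":1.0,"x":0.366,"y":0.152,"z":0.0,"spin":-0.7},{"fingers":1.0,"x":0.366,"y":0.152,"z":0.0,"spin":-0.7}]}}

```text
time_s: 21.38
tcp_pos: [0.6408, 0.0057, 0.2204]
eef_rot: [-180.0, 0.0, -11.2]
contact_force: [-0.2, 0.6, 0.8]
gripper_width: 0.0877
gripper_force: 0.0
```

```bash
python3 - <<'E'
from h import *
c,s=shot('wrist','w6');print(s['tcp_pos'],s['eef_rot'])
E
```

```text
[0.64083513 0.00574507 0.22042076] [-1.79998203e+02  1.45214781e-02 -1.11935803e+01]
```

View pics/w6.png

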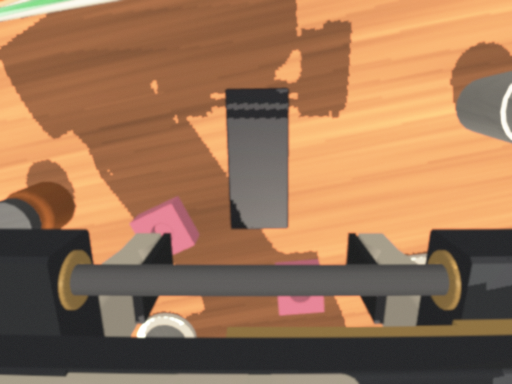

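```bash
python3 - <<'E'
from h import *
c,s=shot('wrist');h=cv2.cvtColor(c['pixels'],cv2.COLOR_RGB2HSV)
m=(h[...,1]<90)&(h[...,2]<130);m[:80]=0;m[234:]=0;m[:,:215]=0;m[:,300:]=0
print(s['tcp_pos'],s['eef_rot'][2]);B=blobs(c,m,.028,300)
m2=(h[...,0]>160)&(h[...,1]>70);m2[228:]=0
for k,w,rc in blobs(c,m2,.03,300):
    R=eul(s['eef_rot'])[:2,:2];q=(w-[656,2.7])@R;print(cv2.approxPolyDP(q.astype(np.float32),5,True)[:,0].round(0).tolist())
E
python3 go.py .6555 .003 .022 -10.8
```

```text
[0.64081635 0.00615517 0.22052247] -11.133629808098483
px [255. 154.] cen [665.7   3.2] rect [656.2   3.9] [ 58.1 137.3] 79.4 area 6545
px [164. 217.] cen [619.2 108.7] rect [624.3 111. ] [64.3 32.1] 78.9 area 1273
[[-65.0, -68.0], [-36.0, -84.0], [-66.0, -132.0]]
shift [0.015  0.0005 0.1986] spin -0.005 rows 4.0 yaw -11.09327027010339 j6 61.0 f [ 1.2 -0.1 -0.6] w 0.0875 0.0
```

>>> {"api": "drive_tool", "payload": {"rows": [{"fingers":1.0,"x":0.015,"y":0.0,"z":0.05,"spin":-0.008},{"fingers":1.0,"x":0.015,"y":0.0,"z":0.1,"spin":-0.008},{"fingers":1.0,"x":0.015,"y":0.0,"z":0.15,"spin":-0.008},{"fingers":1.0,"x":0.015,"y":0.0,"z":0.18,"spin":-0.008},{"fingers":1.0,"x":0.015,"y":0.0,"z":0.19,"spin":-0.008},{"fingers":1.0,"x":0.015,"y":0.0,"z":0.196,"spin":-0.008},{"fingers":1.0,"x":0.015,"y":0.0,"z":0.196,"spin":-0.008},{"fingers":0.0,"x":0.015,"y":0.0,"z":0.196,"spin":-0.008},{"fingers":0.0,"x":0.015,"y":0.0,"z":0.196,"spin":-0.008},{"fingers":0.0,"x":0.015,"y":0.0,"z":0.196,"spin":-0.008}], "newtons": 45}}

```text
time_s: 22.72
tcp_pos: [0.656, 0.0025, 0.0251]
eef_rot: [-180.0, -0.0, -10.7]
contact_force: [-0.2, 1.9, 2.2]
gripper_width: 0.0634
gripper_force: 3.0
```

>>> {"api": "drive_tool", "payload": {"rows": [{"fingers":0.0,"x":0.0,"y":0.0,"z":0.0,"spin":0.0},{"fingers":0.0,"x":0.0,"y":0.0,"z":0.0,"spin":0.0},{"fingers":0.0,"x":0.0,"y":0.0,"z":-0.01,"spin":0.0},{"fingers":0.0,"x":0.0,"y":0.0,"z":-0.02,"spin":0.0},{"fingers":0.0,"x":0.0,"y":0.0,"z":-0.02,"spin":0.0}]}}

```text
time_s: 23.35
tcp_pos: [0.6561, 0.0024, 0.0455]
eef_rot: [-180.0, -0.1, -10.7]
contact_force: [-0.2, 0.6, -4.6]
gripper_width: 0.0598
gripper_force: 45.0
```

```bash
python3 go.py .468 -.431 .2 34
```

```text
shift [-0.1046  0.4607 -0.1549] spin -0.779 rows 8.0 yaw -10.650068585702275 j6 62.0 f [-0.2  0.6 -4.6] w 0.0598 44.995617270469666
```

>>> {"api": "drive_tool", "payload": {"rows": [{"fingers":0.0,"x":0.0,"y":0.0,"z":-0.05,"spin":0.0},{"fingers":0.0,"x":0.0,"y":0.0,"z":-0.1,"spin":0.0},{"fingers":0.0,"x":0.0,"y":0.02,"z":-0.14,"spin":-0.08},{"fingers":0.0,"x":-0.01,"y":0.06,"z":-0.155,"spin":-0.17},{"fingers":0.0,"x":-0.02,"y":0.11,"z":-0.155,"spin":-0.27},{"fingers":0.0,"x":-0.035,"y":0.16,"z":-0.155,"spin":-0.37},{"fingers":0.0,"x":-0.05,"y":0.21,"z":-0.155,"spin":-0.47},{"fingers":0.0,"x":-0.06,"y":0.26,"z":-0.155,"spin":-0.57},{"fingers":0.0,"x":-0.075,"y":0.31,"z":-0.155,"spin":-0.67},{"fingers":0.0,"x":-0.085,"y":0.36,"z":-0.155,"spin":-0.779}]}}

```text
time_s: 24.6
tcp_pos: [0.5042, -0.3368, 0.1993]
eef_rot: [-180.0, 0.0, 34.2]
contact_force: [0.8, -0.2, -5.2]
gripper_width: 0.06
gripper_force: 45.0
```

```bash
python3 go.py .455 -.4405 .2 34
```

```text
shift [-0.099   0.0581 -0.0007] spin 0.003 rows 2.0 yaw 34.179816971257964 j6 140.0 f [ 0.8 -0.2 -5.2] w 0.06 44.99527037143707
```

```bash
python3 go.py .5128 -.4015 .0335 34.1
```

```text
shift [-0.0293  0.0585  0.1658] spin 0.001 rows 3.0 yaw 34.179816971257964 j6 140.0 f [ 0.8 -0.2 -5.2] w 0.06 44.99527037143707
```

>>> {"api": "drive_tool", "payload": {"rows": [{"fingers":0.0,"x":-0.015,"y":0.03,"z":0.0,"spin":0.0},{"fingers":0.0,"x":-0.029,"y":0.0585,"z":0.02,"spin":0.0},{"fingers":0.0,"x":-0.029,"y":0.0585,"z":0.06,"spin":0.0},{"fingers":0.0,"x":-0.029,"y":0.0585,"z":0.11,"spin":0.0},{"fingers":0.0,"x":-0.029,"y":0.0585,"z":0.145,"spin":0.0},{"fingers":0.0,"x":-0.029,"y":0.0585,"z":0.158,"spin":0.0},{"fingers":0.0,"x":-0.029,"y":0.0585,"z":0.164,"spin":0.0},{"fingers":0.0,"x":-0.029,"y":0.0585,"z":0.164,"spin":0.0}]}}

```text
time_s: 25.6
tcp_pos: [0.515, -0.4006, 0.0365]
eef_rot: [179.9, -0.0, 34.0]
contact_force: [0.9, -0.1, -4.3]
gripper_width: 0.0597
gripper_force: 45.0
```

>>> {"api": "drive_tool", "payload": {"rows": [{"fingers":0.0,"x":0.0,"y":0.0,"z":0.001,"spin":0.0},{"fingers":0.0,"x":0.0,"y":0.0,"z":0.002,"spin":0.0},{"fingers":0.0,"x":0.0,"y":0.0,"z":0.002,"spin":0.0}]}}

```text
time_s: 25.98
tcp_pos: [0.5145, -0.4004, 0.034]
eef_rot: [180.0, -0.0, 34.0]
contact_force: [-0.0, -0.0, -5.2]
gripper_width: 0.0601
gripper_force: 45.0
```

>>> {"api": "drive_tool", "payload": {"rows": [{"fingers":0.0,"x":-0.002,"y":0.0,"z":0.0,"spin":0.0},{"fingers":0.0,"x":-0.002,"y":0.0,"z":0.001,"spin":0.0},{"fingers":0.0,"x":-0.002,"y":0.0,"z":0.0015,"spin":0.0},{"fingers":0.0,"x":-0.002,"y":0.0,"z":0.0015,"spin":0.0}]}}

```text
time_s: 26.48
tcp_pos: [0.5126, -0.4017, 0.0331]
eef_rot: [180.0, 0.0, 34.0]
contact_force: [-3.4, 1.2, 5.4]
gripper_width: 0.0598
gripper_force: 45.0
```

Contact. Release, rise, and back off from the view.

>>> {"api": "drive_tool", "payload": {"rows": [{"fingers":0.5,"x":0.0,"y":0.0,"z":0.0,"spin":0.0},{"fingers":1.0,"x":0.0,"y":0.0,"z":0.0,"spin":0.0},{"fingers":1.0,"x":0.0,"y":0.0,"z":0.0,"spin":0.0},{"fingers":1.0,"x":0.0,"y":0.0,"z":0.0,"spin":0.0},{"fingers":1.0,"x":0.0,"y":0.0,"z":-0.03,"spin":0.0},{"fingers":1.0,"x":0.0,"y":0.0,"z":-0.08,"spin":0.0},{"fingers":1.0,"x":0.0,"y":0.0,"z":-0.14,"spin":0.0},{"fingers":1.0,"x":-0.05,"y":0.05,"z":-0.2,"spin":0.0},{"fingers":1.0,"x":-0.1,"y":0.1,"z":-0.2,"spin":0.0},{"fingers":1.0,"x":-0.13,"y":0.13,"z":-0.2,"spin":0.0}]}}

```text
time_s: 27.72
tcp_pos: [0.4803, -0.571, 0.233]
eef_rot: [179.8, -0.1, 34.1]
contact_force: [2.4, -0.5, -0.5]
gripper_width: 0.0878
gripper_force: 0.0
```

```bash
python3 - <<'E'
from h import *
c,s=shot('top','top3');a=c['pixels'][120:270,80:440,::-1];cv2.imwrite('pics/top3c.png',cv2.resize(a,(800,333),interpolation=cv2.INTER_CUBIC))
print(s['tcp_pos'])
c,s=shot('wrist','w7');cv2.imwrite('pics/w7.png',c['pixels'][...,::-1])
E
```

```text
[ 0.48030899 -0.57102536  0.23303445]
```

View pics/top3c.png

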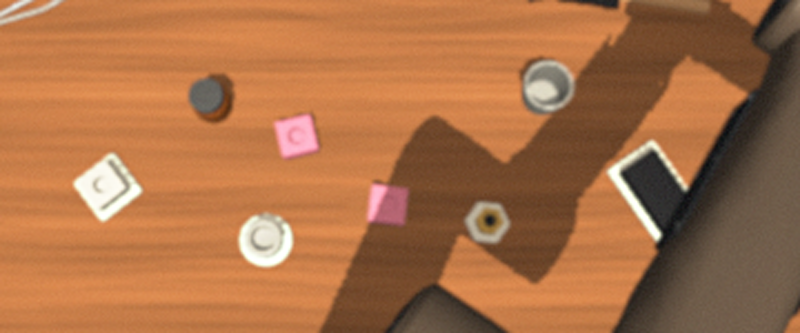

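```bash
python3 - <<'E'
from h import *
c,s=shot('top');f=lambda u,v,z:(ray(c,[(80+u/2.222-.28,120+v/2.222-.28)],z)*1000).round(1)[0]
print('hex mark',f(489.5,220,.036),'pad 482.4,-153;round outer',f(264,236.5,.038),'pad 456.6,158.8; sq hole',f(103,184,.038),'pad 530,386')
E
```

```text
hex mark [ 483.1 -153.3] pad 482.4,-153;round outer [458.6 157.2] pad 456.6,158.8; sq hole [530.  384.2] pad 530,386
```

View pics/w7.png

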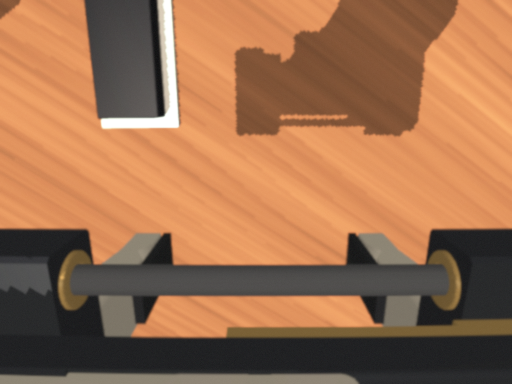

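```bash
python3 -c "
from plant import r
print(r.close_job())"
```

```text
the job is handed in; nothing more can be done
None
```

I set all four pieces on their own pads and handed the job in after about 28 s of robot time. From the pictures, the round, square and hexagonal pieces sit within about 3 mm of centre. The slab was only partly in view but looked square on its pad, and the jar and cup did not appear to have moved. The hand-in returned no verdict.

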